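# Feed the brick cheese between the cutter's guide posts

## Robot

A 7-joint arm with a two-finger parallel gripper is mounted at the origin on the work surface. World frame = base frame: x ahead of the robot, y to its left, z up, the work surface at z = 0. Lengths are in m, angles in rad, forces in N, time in s.
With the tool pointing down it reaches from about 0.425 to 0.875 m from the base axis. Payload 4.7 kg.
Tool frame: the origin (TCP) lies at the very end of the fingers, on their centre line; the grasp point (between the pads) lies 19 mm behind it; z points along the fingers, y is the direction in which the jaws open and shut (so a half turn about z gives the same grasp; the last joint's range is limited). The gripper opens to 87 mm and grips with 3 to 60 N. Pads are 19 mm wide; open, the fingers measure 117 mm over their backs; the gripper's body (75 mm by 190 mm) begins 51 mm behind the grasp point.
Start: joints at [1.242, 0.321, -0.07, 1.45, 0.023, 1.371, -0.057], TCP at [0.218, -0.612, 0.223] pointing down, gripper open.
Joint ranges: [-2.86, 2.86], [-0.3, 2.09], [-1.38, 1.24], [0.06, 2.45], [-1.56, 4.7], [0.09, 2.05], [-2.69, 2.69]. Speed limits (rad/s): [2.57, 2.57, 3.14, 3.14, 3.14, 3.14, 3.14].

## Interface

Orientations are given as a rotation vector (axis times angle).
In Python, from bench import ctrl gives the robot as it stands. The module is installed in compiled form; this text tells all that it offers.
- The arm moves only by the tool move_arm, never from a script. Its arguments are lists of equal length, an entry for each row: "dp": the shift along the tool's x, y, z in units of 30 mm (1.0 is 30 mm), a list of three; "turn": the turn about the tool's z in units of 5 degrees (1.0 is 5 degrees); "jaw": the opening, from -1 (shut) to 1 (fully open). A call has 1 to 5 rows; each row is the pose to reach, as a shift and turn from the pose commanded when the call began, along the tool's axes at that moment; what a row does not reach only later rows make up. A row lasts 1/10 s, in which the tool goes at most 50 mm and 8.59 degrees, less where a joint would pass 70% of its speed; a pose out of reach is approached as far as the arm can. A call with a gripper value outside its range is refused whole. The fingers move at their own pace and stop on an object; "grip_force" is the grip in N (left out, the last holds). Time passes only in rows, so rows that repeat a pose let the fingers close. It gives the time, the measured TCP pose, the force and the opening at its end, in the units of the state.
- ctrl.get_state(): the state, without advancing time (a new reading comes with each control period).
- ctrl.get_image(name): name is "side" or "top"; returns the picture (384x512x3 uint8, red, green, blue); there is no depth.
- ctrl.camera_info(name): a dict with "intrinsics" (3x3 intrinsics, pixels), "dist" ([k1, k2, p1, p2, k3] as OpenCV has them; the pictures are not rectified), "extrinsics" (4x4, takes a point from world to camera coordinates). Camera axes: x right, y up, looking along -z (the intrinsics and any distortion apply to the point x, -y, -z); pixel columns grow to the right and rows downward; lengths in m; the calibration is good to about 2 mm. A picture is of the moment at which its call begins. camera_info takes no time and is no camera call.
- ctrl.close_job(): hands the job in, once; it reports no verdict.
Trained networks look in the newest picture that a camera, given by its name, has taken for a name from the list of things; names that differ only in an ending like _2 or _b are one class to them, and where a whole thing is asked for, a point or a joint stands for the part that bears it (a point fixed in the world has none). Each returns a list of dicts, best first, with "confidence" (0 to 1); they miss things now and then, are a little off and sometimes report something else, mostly with a low value. They report only what shows in the picture. A call takes as long as a camera call.
- ctrl.look_for(camera, target): "rect" ([centre column, centre row, width, height] in pixels, round what is visible of it).
- ctrl.masks_of(camera, target): "region" (384x512 bool, what is visible of it) and "rect" ([centre column, centre row, width, height] in pixels, round what is visible of it).
The state is a dict: "time": time; "joint_positions": joint angles; "qd": joint speeds; "joint_torque": joint torques, N m; "position": TCP position; "tool_rot": TCP orientation; "ft_force": force on the tool from outside, world axes, zero at the start; "torque": the same for the moment, N m; "grip_width": opening from 0.0 (shut) to 1.0 (fully open).
Only numpy, scipy, OpenCV 4.12 (cv2) and the standard library are available. Lean on these libraries where they do the work, as an engineer would, in place of code of your own. Each camera call takes 0.05 s, during which the arm holds its last target. There are 200 camera calls.

## Task

Push the large rectangular cheese along the counter, long way first, through the narrow gap between the two steel guide posts of the cutter until its leading end rests flat against the wooden stop board, then take the fingers away from it. Only push it: do not pick it up, tip it or bring it round or over the guides, and leave everything else on the counter where it is.

Things in the scene. Friction and masses are not known exactly. Their poses are not given: they have to be found in the camera images.
- cheese_center (a point): Centre, half-way up (20 mm above the counter), of the large rectangular cheese: a loose brown-rinded brick 110 mm long (own x) by 90 mm wide (own y) by 40 mm high, 0.3 to 0.6 kg, flat on the counter, the largest brick there; slides at a few newtons. It starts 170 to 230 mm before the gap, 35 to 100 mm off its centre line on the side away from the robot, skewed up to 0.35 rad.
- cutter: Cheese cutter, fixed. Origin on the counter in the middle of the gap; own x points through the gap in the feed direction, to the stop board (roughly world +y), own y from post to post (roughly towards the robot). Two round steel posts, 30 mm thick, 45 mm high, axes at y = +64 and -64 mm, leave a gap of 98 mm; from each a block 26 mm thick, 40 mm high runs outward to y = +-121 mm.
- stop (a point): Middle of the wooden stop board's front face, 20 mm above the counter, 150 mm past the gap's middle; axes as the cutter's. The board is fixed, 36 mm high, 200 mm wide (own y), 22 mm thick. Before it is bare counter; behind it hinge lugs 46 mm high and the folded-back wire frame reach 175 mm past its face. With the cheese home its centre is 55 mm before this point.
- round_cheese: Bystander: loose small round grey cheese, 68 mm in diameter, 35 mm high; stands by the guide post on the side away from the robot. Origin under its centre.
- small_brick: Bystander: loose small brick cheese 60 x 45 x 36 mm, beside the cutter, between guide and stop, on the side away from the robot. Origin under its centre.
- knife: Bystander: loose knife lying flat, about 260 mm long, 24 mm wide, 14 mm high; on the robot's side of the cutter. Its own x runs along the blade; origin near the middle, underneath.
- honey_jar: Bystander: loose glass jar 66 mm in diameter, 85 mm high. Origin under its centre.
- goat_log: Bystander: loose upright cheese 54 mm in diameter, 60 mm high. Origin under its centre.
- tall_cheese: Bystander: loose round white cheese 64 mm in diameter, 50 mm high. Origin under its centre.
- cheese: The same large rectangular cheese; origin in the middle of its underside, axes as at cheese_center.

How it is judged:
On the way:
1. the cheese is in the gap between the guide posts, flat on the counter (x of cheese_center in the frame of cutter between -0.04 and 0.05 m and y of cheese_center in the frame of cutter between -0.02 and 0.02 m and height (world z) of cheese_center below 0.03 m and angle between the x axis of cheese_center and the x axis of cutter, either way round below 0.2 rad), for 0.1 s.
At the end, for the whole second after the job is handed in: The cheese lies flat and still on the counter beyond the guide posts, its leading end against the stop board (centre within 62 mm of the board's face, where 55 mm is full contact), square to it within 0.1 rad and centred within 20 mm (x of cheese_center in the frame of stop above -0.062 m and y of cheese_center in the frame of stop between -0.02 and 0.02 m and angle between the x axis of cheese_center and the x axis of cutter, either way round below 0.1 rad and height (world z) of cheese_center below 0.025 m and angle between cheese_center's own z axis and vertical below 0.1 rad and linear speed of cheese below 0.01 m/s); the robot touches nothing.
It fails at once if the cheese is lifted more than 12 mm off the counter or tipped by more than 0.3 rad (height (world z) of cheese_center above 0.032 m or angle between cheese_center's own z axis and vertical above 0.3 rad).
It fails at once if another thing on the counter is moved by more than 15 mm (distance of any of round_cheese, small_brick, knife, honey_jar, goat_log, tall_cheese from where it was at the start of the episode above 0.015 m).
It also fails if it takes over 48 s, if anything falls off the work surface, if the arm or the gripper's body presses on something with over 40 N, if the wrist force passes 120 N, or if a joint passes its speed limit or range.

## Working session

There is one attempt and no reset: what is moved stays moved. The work goes in short steps, Python scripts to look and compute and a tool call to move; the robot and the scene stay as the last step left them, time stands still between calls to the robot, and variables do not carry over. Pictures are saved under pics/ and viewed, about 8 in all and at most 12, crops included, and the job is handed in when it is done.

Besides the shell and the picture viewer there is one more tool, called after "Call:" as name([rows], argument=value, ...), one row to a line, values as JSON. move_arm: Moves the arm, as the interface text tells. Its arguments: {"type":"object","properties":{"dp":{"type":"array","items":{"type":"array","items":{"type":"number"}}},"turn":{"type":"array","items":{"type":"number"}},"jaw":{"type":"array","items":{"type":"number"}},"grip_force":{"type":"number"}},"required":["dp","turn","jaw"]}

```bash
ls; mkdir -p pics; python3 - <<'E'
from bench import ctrl
import cv2
s=ctrl.get_state(); print({k:s[k] for k in('time','position','tool_rot','grip_width','ft_force')})
for n in('top','side'):
    im=ctrl.get_image(n); cv2.imwrite(f'pics/{n}0.png',im[:,:,::-1]); i=ctrl.camera_info(n); print(n,i)
    for t in('cheese','cutter','stop','round_cheese','small_brick','knife','honey_jar','goat_log','tall_cheese'):
        try: print(t,[(d['rect'],round(d['confidence'],2)) for d in ctrl.look_for(n,t)][:2])
        except Exception as e: print(t,e)
E
```

```text
pics
{'time': 0.0, 'position': array([ 0.21821722, -0.61168195,  0.22145964]), 'tool_rot': array([-3.09370614e+00, -5.35542448e-01,  7.23916948e-04]), 'grip_width': 1.0006216282666065, 'ft_force': array([ 0.27907555, -0.50750406,  0.92856386])}
top {'intrinsics': array([[421.39380035,   0.        , 260.1834228 ],
       [  0.        , 421.39380035, 192.64653021],
       [  0.        ,   0.        ,   1.        ]]), 'dist': array([-0.08558816,  0.        ,  0.        ,  0.        ,  0.        ]), 'extrinsics': array([[ 0.01655566, -0.99982853,  0.00829543, -0.08269442],
       [ 0.99560814,  0.01724921,  0.09201576, -0.56088495],
       [-0.09214307,  0.00673561,  0.995723  , -1.05481771],
       [ 0.        ,  0.        ,  0.        ,  1.        ]])}
cheese [([271.5, 185.2, 47.6, 36.8], 0.7)]
cutter [([130.3, 215.3, 133.1, 93.0], 0.77)]
stop [([130.9, 214.5, 134.9, 96.6], 0.79)]
round_cheese [([186.8, 149.0, 27.2, 29.6], 0.71)]
small_brick [([145.2, 154.2, 31.3, 22.7], 0.87)]
knife [([168.8, 281.6, 98.7, 15.3], 0.83)]
honey_jar [([398.8, 226.9, 36.4, 29.1], 0.62)]
goat_log [([371.5, 
[... 335 characters left out ...]
sics': array([[ 0.99614355, -0.08618612,  0.01643127, -0.53841153],
       [ 0.03772577,  0.58982324,  0.80665067, -0.02569698],
       [-0.07921363, -0.80291998,  0.59080006, -0.98403739],
       [ 0.        ,  0.        ,  0.        ,  1.        ]])}
cheese [([278.8, 209.8, 36.3, 31.5], 0.75)]
cutter [([240.8, 148.2, 80.3, 53.7], 0.56)]
stop [([241.1, 149.5, 75.0, 51.2], 0.89)]
round_cheese [([295.4, 165.1, 18.4, 19.4], 0.73)]
small_brick [([287.4, 147.2, 19.4, 13.7], 0.77)]
knife [([184.9, 166.6, 15.6, 42.5], 0.9), ([305.2, 327.6, 38.7, 46.9], 0.4)]
honey_jar [([245.2, 312.5, 37.2, 52.3], 0.84)]
goat_log [([334.3, 281.9, 27.4, 35.6], 0.69)]
tall_cheese [([307.3, 327.6, 36.8, 46.0], 0.66)]
```

View pics/top0.png

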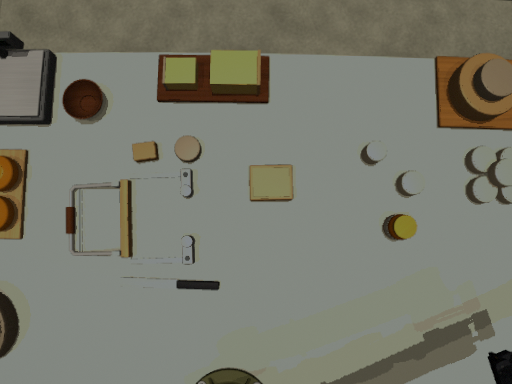

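View pics/side0.png

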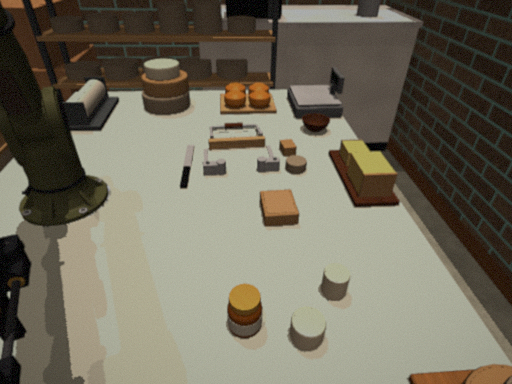

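Top view: the gap lies around (187,215), the board's face at column ~130 and the cheese at (271,183). I'll enlarge it for the details.

```bash
cat > h.py <<'E'
import numpy as np, cv2
from bench import ctrl
from scipy.optimize import minimize
def proj(n,P):
    i=ctrl.camera_info(n);E=i['extrinsics'];p=np.asarray(P,float)@E[:3,:3].T+E[:3,3]
    return cv2.projectPoints((p*[1,-1,-1]).reshape(-1,1,3),np.zeros(3),np.zeros(3),i['intrinsics'],i['dist'])[0].reshape(-1,2)
def ray(n,uv,z):
    i=ctrl.camera_info(n);E=i['extrinsics'];uv=np.asarray(uv,float).reshape(-1,1,2)
    q=cv2.undistortPoints(uv,i['intrinsics'],i['dist']).reshape(-1,2)
    d=np.c_[q[:,0],-q[:,1],-np.ones(len(q))]@E[:3,:3]; c=-E[:3,:3].T@E[:3,3]
    return c+d*((z-c[2])/d[:,2])[:,None]
def box(p,L=.11,W=.09,H=.04):
    x,y,a=p;c,s=np.cos(a),np.sin(a)
    return np.array([[x+c*u*L/2-s*v*W/2,y+s*u*L/2+c*v*W/2,z] for u in(-1,1) for v in(-1,1) for z in(0,H)])
def mask(n,t='cheese'):
    ctrl.get_image(n); m=ctrl.masks_of(n,t); return m[0]['region'],m[0]['confidence']
def iou(n,p,m,k=4):
    h=cv2.convexHull(proj(n,box(p)).astype(np.float32)).reshape(-1,2)
    a=np.zeros((384*k,512*k),np.uint8);cv2.fillConvexPoly(a,np.round(((h+.5)*k-.5)*16).astype(int),1,shift=4)
    a=cv2.resize(a.astype(np.float32),(512,384),interpolation=cv2.INTER_AREA)
    m=m.astype(np.float32);return np.minimum(a,m).sum()/np.maximum(a,m).sum()
def fit(ms,p0):
    f=lambda p:-sum(iou(n,p,m) for n,m in ms.items())
    best=None
    for da in(-.15,0,.15):
        s=np.array(p0)+[0,0,da]
        r=minimize(f,s,method='Nelder-Mead',options=dict(initial_simplex=[s,s+[.01,0,0],s+[0,.01,0],s+[0,0,.1]],xatol=2e-4,fatol=1e-4))
        if best is None or r.fun<best.fun:best=r
    return best.x,best.fun
E
python3 - <<'E'
from h import *
import cv2
im=cv2.imread('pics/top0.png')
c=im[135:295,60:310];cv2.imwrite('pics/c0.png',cv2.resize(c,None,fx=3.2,fy=3.2,interpolation=cv2.INTER_CUBIC))
im=cv2.imread('pics/side0.png')
c=im[115:235,170:330];cv2.imwrite('pics/c1.png',cv2.resize(c,None,fx=5,fy=5,interpolation=cv2.INTER_CUBIC))
ms={};
for n in('top','side'):
    ms[n],cf=mask(n);print(n,cf,ms[n].sum())
p0=ray('top',[271.5,183],.04)[0];print(p0)
for k in(['top'],['side'],['top','side']):
    print(k,fit({n:ms[n] for n in k},[p0[0],p0[1],np.pi/2]))
for t,z in dict(round_cheese=.0175,small_brick=.018,knife=.007,honey_jar=.04,goat_log=.03,tall_cheese=.025).items():
    d=ctrl.look_for('top',t)
    if d: print(t,ray('top',d[0]['rect'][:2],z)[0].round(3))
E
```

```text
top 0.91 1543
side 0.73 1258
[ 0.58601665 -0.10140725  0.04      ]
['top'] (array([ 0.58972566, -0.10053274,  1.59069352]), np.float64(-0.9707098007202148))
['side'] (array([ 0.58755388, -0.09684951,  1.59583674]), np.float64(-0.9352387189865112))
['top', 'side'] (array([ 0.58817578, -0.09943406,  1.58756799]), np.float64(-1.8858968019485474))
round_cheese [0.675 0.118 0.018]
small_brick [0.664 0.225 0.018]
knife [0.327 0.153 0.007]
honey_jar [ 0.477 -0.431  0.04 ]
goat_log [ 0.671 -0.364  0.03 ]
tall_cheese [ 0.596 -0.47   0.025]
```

View pics/c0.png

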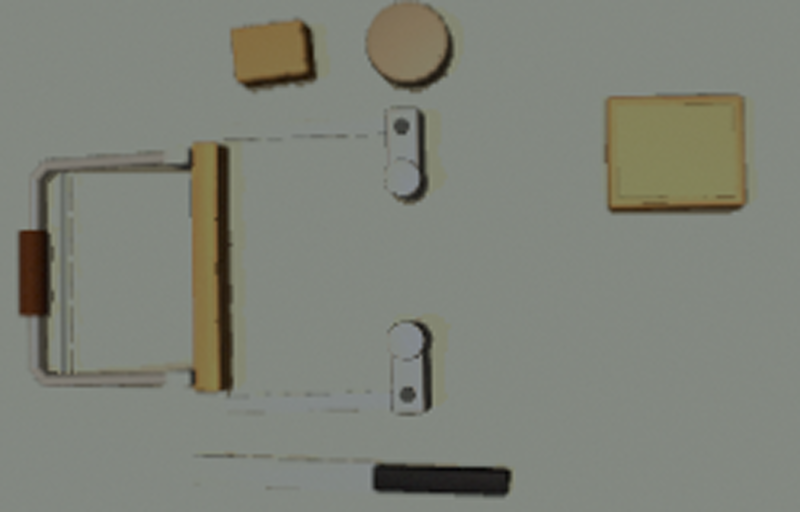

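View pics/c1.png

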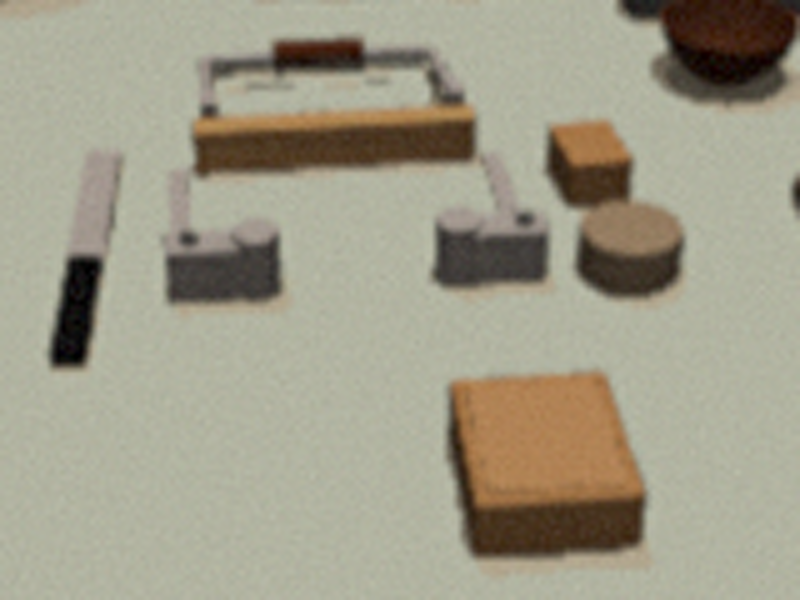

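Crop of the top view: post tops at (405,178) and (407,340), board front edge from (216,145) to (220,388). In the side crop the post tops are at (257,232) and (460,220). Now the cutter pose.

```bash
cat >> h.py <<'E'
E
python3 - <<'E'
from h import *
f=lambda p,s,o:(np.array(p)+.5)/s-.5+o
a=ray('top',f([[405,178],[407,340]],3.2,[60,135]),.045)
b=ray('side',f([[460,220],[257,232]],5,[170,115]),.045)
st=ray('top',f([[216,145],[220,388]],3.2,[60,135]),.036)
sb=ray('side',f([[194,122+10],[473,122]],5,[170,115]),.036)
for q in(a,b,st,sb):
    d=q[1]-q[0];print(q.round(4)[:,:2].tolist(),'mid',q.mean(0).round(4)[:2],'len',np.linalg.norm(d).round(4),'ang',np.arctan2(d[1],d[0]).round(3))
E
```

```text
[[0.5632, 0.1138], [0.4362, 0.1083]] mid [0.4997 0.111 ] len 0.1272 ang -3.098
[[0.5626, 0.1152], [0.4352, 0.1082]] mid [0.4989 0.1117] len 0.1276 ang -3.087
[[0.588, 0.2686], [0.395, 0.2572]] mid [0.4915 0.2629] len 0.1934 ang -3.083
[[0.3917, 0.2578], [0.586, 0.2619]] mid [0.4889 0.2598] len 0.1943 ang 0.021
```

```bash
cat >> h.py <<'E'
from scipy.spatial.transform import Rotation as Ro
G=np.array([.4993,.1113]);A=1.622;X=np.array([np.cos(A),np.sin(A)]);Y=np.array([-X[1],X[0]])
def w2c(p): d=np.asarray(p)[:2]-G;return np.array([d@X,d@Y])
def go(cx,cy,z,yaw):
    "yaw: wanted angle of tool x relative to cutter x"
    s=ctrl.get_state();R=Ro.from_rotvec(s['tool_rot']).as_matrix();p=s['position']
    t=np.r_[G+cx*X+cy*Y,z];d=R.T@(t-p)/.03
    y=np.arctan2(R[1,0],R[0,0])-A;e=np.degrees((yaw-y+np.pi)%(2*np.pi)-np.pi)
    print('t',s['time'],'cut',w2c(p).round(4),'z',p[2].round(4),'yaw',y.round(3),'tilt',R[2].round(3),'F',s['ft_force'].round(1),'q7',s['joint_positions'][6].round(2),'grip',round(s['grip_width'],3))
    print('dp',d.round(2).tolist(),'turn',round(-e/5,2))
E
python3 -c "
from h import *
print(w2c([.588,-.0985]));go(-.214,-.165,.2,-np.pi/2)"
```

```text
[-0.21406481 -0.07784591]
t 1.5 cut [-0.7082  0.3175] z 0.2226 yaw -1.279 tilt [-0.  0. -1.] F [-0.4 -0.5  0.1] q7 -0.06 grip 0.998
dp [20.14, -11.15, 0.75] turn 3.34
```

Call:
move_arm([
  [20.1, -11.15, 0],
  [20.1, -11.15, 0],
  [20.1, -11.15, 0],
  [20.1, -11.15, 0],
  [20.1, -11.15, 0],
], turn=[3.34, 3.34, 3.34, 3.34, 3.34], jaw=[0, 0, 0, 0, 0])

```text
time: 2.0
position: [0.3846, -0.423, 0.2229]
tool_rot: [3.14, 0.08, 0.001]
ft_force: [0.1, -0.9, 0.3]
grip_width: 0.63
```

```bash
python3 -c "
from h import *
go(-.214,-.165,.2,-np.pi/2)"
```

```text
t 2.0 cut [-0.5277  0.1419] z 0.2229 yaw -1.571 tilt [ 0.     0.001 -1.   ] F [ 0.1 -0.9  0.3] q7 -0.76 grip 0.63
dp [10.23, -10.46, 0.76] turn 0.0
```

Call:
move_arm([
  [10.2, -10.4, 0.8],
  [10.2, -10.4, 0.8],
  [10.2, -10.4, 0.8],
  [10.2, -10.4, 0.8],
  [10.2, -10.4, 0.8],
], turn=[0, 0, 0, 0, 0], jaw=[0, 0, 0, 0, 0])

```text
time: 2.5
position: [0.55, -0.2361, 0.2091]
tool_rot: [3.14, 0.08, 0.001]
ft_force: [0.1, -0.2, 0.5]
grip_width: 0.505
```

Call:
move_arm([
  [4.5, -4.5, 0.5],
  [4.5, -4.5, 0.5],
  [4.5, -4.5, 0.5],
  [4.5, -4.5, 0.5],
  [4.5, -4.5, 0.5],
], turn=[0, 0, 0, 0, 0], jaw=[0, 0, 0, 0, 0])

```text
time: 3.0
position: [0.6793, -0.0869, 0.1925]
tool_rot: [-3.134, -0.097, -0.001]
ft_force: [-0.1, 0.5, -0.2]
grip_width: 0.498
```

```bash
python3 -c "
from h import *
go(-.214,-.165,.012,-np.pi/2)"
```

```text
t 3.0 cut [-0.2072 -0.1696] z 0.1925 yaw -1.56 tilt [ 0.001 -0.006 -1.   ] F [-0.1  0.5 -0.2] q7 -1.54 grip 0.498
dp [-0.16, 0.26, 6.02] turn 0.12
```

Call:
move_arm([
  [-0.16, 0.2, 1.5],
  [-0.16, 0.2, 3],
  [-0.16, 0.2, 4.5],
  [-0.16, 0.2, 6],
  [-0.16, 0.2, 6],
], turn=[0.1, 0.1, 0.1, 0.1, 0.1], jaw=[0, 0, 0, 0, 0])

```text
time: 3.5
position: [0.6659, -0.1028, 0.0065]
tool_rot: [-3.139, -0.066, 0.022]
ft_force: [-1.4, -0.4, -0.0]
grip_width: 0.499
```

```bash
python3 -c "
from h import *
go(-.214,-.054,.012,-np.pi/2)
im=ctrl.get_image('top');cv2.imwrite('pics/d0.png',cv2.resize(im[135:295,60:310,::-1],None,fx=3.2,fy=3.2,interpolation=cv2.INTER_CUBIC))"
```

```text
t 3.5 cut [-0.2223 -0.1554] z 0.0065 yaw -1.58 tilt [-0.014 -0.002 -1.   ] F [-1.4 -0.4 -0. ] q7 -1.58 grip 0.499
dp [-3.39, -0.25, -0.14] turn -0.11
```

View pics/d0.png

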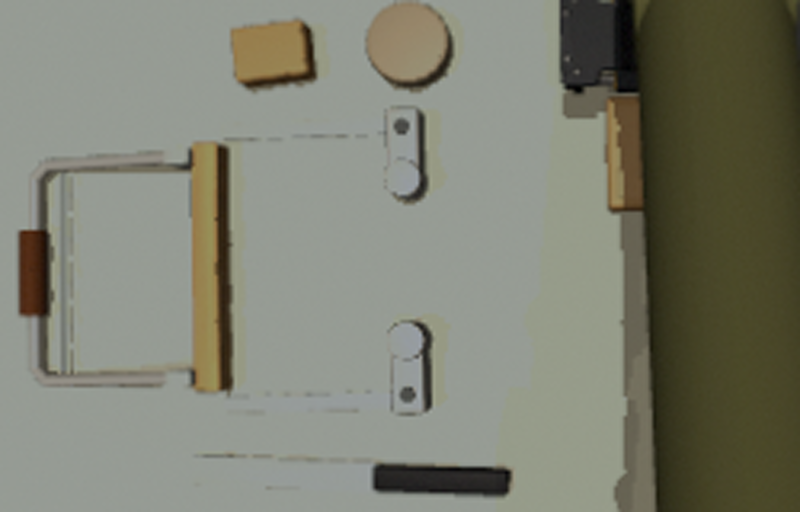

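The top view shows the gripper on the far side of the cheese, partly hidden by the arm; the cheese's near edge (607 in the crop) hasn't moved. Pushing sideways now.

Call:
move_arm([
  [-0.3, -0.25, -0.15],
  [-0.6, -0.25, -0.15],
  [-0.9, -0.25, -0.15],
  [-1.2, -0.25, -0.15],
  [-1.5, -0.25, -0.15],
], turn=[-0.1, -0.1, -0.1, -0.1, -0.1], jaw=[0, 0, 0, 0, 0])

```text
time: 4.05
position: [0.6297, -0.0969, 0.0212]
tool_rot: [3.139, 0.081, 0.013]
ft_force: [6.2, -0.0, 4.8]
grip_width: 0.503
```

```bash
python3 -c "
from h import *
go(-.214,-.055,.012,-np.pi/2)"
```

```text
t 4.05 cut [-0.2146 -0.1196] z 0.0212 yaw -1.571 tilt [ 0.008  0.001 -1.   ] F [ 6.2 -0.   4.8] q7 -1.57 grip 0.503
dp [-2.16, -0.02, 0.29] turn 0.0
```

Call:
move_arm([
  [-0.3, 0, 0.15],
  [-0.6, 0, 0.15],
  [-0.9, 0, 0.15],
  [-1.2, 0, 0.15],
  [-1.5, 0, 0.15],
], turn=[0, 0, 0, 0, 0], jaw=[0, 0, 0, 0, 0])

```text
time: 4.55
position: [0.5839, -0.0992, 0.0157]
tool_rot: [3.139, 0.081, 0.009]
ft_force: [5.5, 0.2, 4.2]
grip_width: 0.5
```

```bash
python3 -c "
from h import *
go(-.214,-.055,.014,-np.pi/2)"
```

```text
t 4.55 cut [-0.2146 -0.0737] z 0.0157 yaw -1.571 tilt [ 0.005  0.001 -1.   ] F [5.5 0.2 4.2] q7 -1.55 grip 0.5
dp [-0.62, -0.02, 0.05] turn 0.0
```

Finish the sideways push, stopping slightly short. Then back off, rise and look.

Call:
move_arm([
  [-0.25, 0, 0],
  [-0.45, 0, 0],
  [-0.6, 0, 0],
  [-0.6, 0, 0],
  [-0.6, 0, 0],
], turn=[0, 0, 0, 0, 0], jaw=[0, 0, 0, 0, 0])

```text
time: 5.05
position: [0.5634, -0.1, 0.0134]
tool_rot: [3.14, 0.08, -0.002]
ft_force: [3.4, 0.4, 1.7]
grip_width: 0.499
```

```bash
python3 -c "
from h import *
go(-.214,-.055,.014,-np.pi/2)"
```

```text
t 5.05 cut [-0.2143 -0.0532] z 0.0134 yaw -1.571 tilt [-0.002  0.    -1.   ] F [3.4 0.4 1.7] q7 -1.54 grip 0.499
dp [0.06, -0.01, -0.02] turn -0.0
```

Call:
move_arm([
  [1, 0, 0],
  [1.5, 0, 0],
  [1.5, 0, -1.5],
  [1.5, 0, -3],
  [1.5, 0, -4.5],
], turn=[0, 0, 0, 0, 0], jaw=[0, 0, 0, 0, 0])

```text
time: 5.55
position: [0.6061, -0.0973, 0.1475]
tool_rot: [-3.139, -0.081, 0.013]
ft_force: [1.7, -0.7, 0.0]
grip_width: 0.499
```

```bash
cat >> h.py <<'E'
def cheese(g=(-.214,0,0),cams=('top','side')):
    ms={n:mask(n) for n in cams};x=G+g[0]*X+g[1]*Y
    for k in [[n] for n in cams]+([list(cams)] if len(cams)>1 else []):
        p,f=fit({n:ms[n][0] for n in k},[x[0],x[1],A+g[2]])
        print(k,[round(ms[n][1],2) for n in k],w2c(p).round(4),'ang',round(p[2]-A,3),round(f,3))
E
python3 -c "
from h import *
go(-.34,0.0,.15,0)
cheese()"
```

```text
t 5.55 cut [-0.2138 -0.096 ] z 0.1475 yaw -1.571 tilt [-0.008 -0.002 -1.   ] F [ 1.7 -0.7  0. ] q7 -1.51 grip 0.499
dp [-3.2, 4.21, -0.06] turn -18.0Traceback (most recent call last):
  File "<string>", line 4, in <module>
    cheese()
    ~~~~~~^^
  File "h.py", line 41, in cheese
    ms={n:mask(n) for n in cams};x=G+g[0]*X+g[1]*Y
          ~~~~^^^
  File "h.py", line 16, in mask
    ctrl.get_image(n); m=ctrl.masks_of(n,t); return m[0]['region'],m[0]['confidence']
                                                    ~^^^
IndexError: list index out of range
```

Call:
move_arm([
  [-3.2, 4.6, 0],
  [-3.2, 4.6, 0],
  [-3.2, 4.6, 0],
  [-3.2, 4.6, 0],
  [-3.2, 4.6, 0],
], turn=[-18, -18, -18, -18, -18], jaw=[0, 0, 0, 0, 0])

```text
time: 6.15
position: [0.5143, -0.2457, 0.1462]
tool_rot: [-2.912, -1.171, 0.012]
ft_force: [0.3, 0.0, -0.4]
grip_width: 0.498
```

```bash
python3 -c "
from h import *
go(-.36,0.0,.15,0)"
```

```text
t 6.15 cut [-0.3573  0.0033] z 0.1462 yaw -0.857 tilt [-0.006 -0.006 -1.   ] F [ 0.3  0.  -0.4] q7 -0.5 grip 0.498
dp [0.02, 0.14, -0.13] turn -9.82
```

Call:
move_arm([
  [0, 0, 0],
  [0, 0, 0],
  [0, 0, 0],
  [0, 0, 0],
  [0, 0, 0],
], turn=[-9.8, -9.8, -9.8, -9.8, -9.8], jaw=[0, 0, 0, 0, 0])

```text
time: 6.65
position: [0.5177, -0.2395, 0.1464]
tool_rot: [-2.269, -2.164, 0.004]
ft_force: [-0.1, 1.0, 0.8]
grip_width: 0.501
```

Call:
move_arm([
  [0, 0, 0],
  [0, 0, 0],
], turn=[-1.2, -1.2], jaw=[0, 0])

```text
time: 6.85
position: [0.5181, -0.2397, 0.1466]
tool_rot: [-2.16, -2.274, 0.003]
ft_force: [0.6, -0.3, 0.2]
grip_width: 0.496
```

```bash
python3 -c "
from h import *
for n in ('top','side'):
    try: cheese(cams=(n,))
    except Exception as e: print(n,e)
im=ctrl.get_image('top');cv2.imwrite('pics/e0.png',im[:,:,::-1])
go(-.325,0.0,.014,0)"
```

```text
['top'] [0.87] [-0.2166  0.0016] ang -0.029 -0.977
['side'] [0.85] [-0.2139  0.0043] ang -0.024 -0.907
t 7.1 cut [-0.352  -0.0024] z 0.1483 yaw -0.001 tilt [ 0.001 -0.001 -1.   ] F [ 0.3 -0.1 -0.1] q7 0.33 grip 0.498
dp [0.9, -0.08, 4.48] turn -0.01
```

View pics/e0.png

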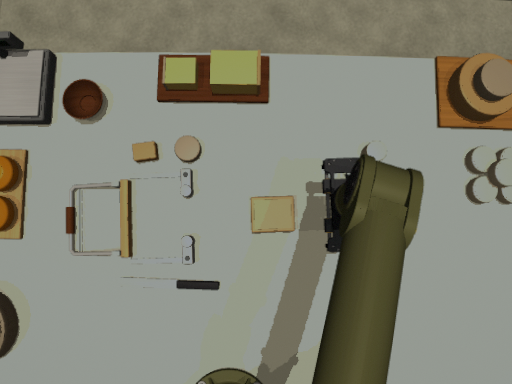

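Cheese at (-215, +2.5) mm in the cutter frame, nearly square, gripper behind it (top view cheese (273,214), clear path). Descend behind and push.

Call:
move_arm([
  [0.6, 0, 1.5],
  [0.6, 0, 3],
  [0.6, 0, 4.4],
  [0.6, 0, 4.4],
  [0.8, 0, 4.4],
], turn=[0, 0, 0, 0, 0], jaw=[0, 0, 0, 0, 0])

```text
time: 7.6
position: [0.5189, -0.2169, 0.0171]
tool_rot: [-2.165, -2.275, 0.001]
ft_force: [0.1, 0.9, 1.6]
grip_width: 0.503
```

```bash
python3 -c "
from h import *
go(-.16,0.001,.014,0)"
```

```text
t 7.6 cut [-0.3287 -0.0028] z 0.0171 yaw -0.001 tilt [ 0.    -0.001 -1.   ] F [0.1 0.9 1.6] q7 0.22 grip 0.503
dp [5.62, -0.13, 0.11] turn -0.02
```

Call:
move_arm([
  [0.4, -0.1, 0.1],
  [0.8, -0.1, 0.1],
  [1.2, -0.1, 0.1],
  [1.5, -0.1, 0.1],
  [1.8, -0.1, 0.1],
], turn=[0, 0, 0, 0, 0], jaw=[0, 0, 0, 0, 0])

```text
time: 8.1
position: [0.514, -0.1631, 0.0149]
tool_rot: [2.161, 2.276, -0.001]
ft_force: [0.1, -4.5, 2.6]
grip_width: 0.497
```

Call:
move_arm([
  [0.35, 0, 0],
  [0.7, 0, 0],
  [1.05, 0, 0],
  [1.4, 0, 0],
  [1.75, 0, 0],
], turn=[0, 0, 0, 0, 0], jaw=[0, 0, 0, 0, 0])

```text
time: 8.6
position: [0.5115, -0.1117, 0.0149]
tool_rot: [2.162, 2.274, -0.001]
ft_force: [0.8, -5.2, 5.6]
grip_width: 0.501
```

Call:
move_arm([
  [0.35, 0, 0],
  [0.7, 0, 0],
  [1.05, 0, 0],
  [1.4, 0, 0],
  [1.65, 0, 0],
], turn=[0, 0, 0, 0, 0], jaw=[0, 0, 0, 0, 0])

```text
time: 9.1
position: [0.5088, -0.0614, 0.0147]
tool_rot: [2.162, 2.275, -0.001]
ft_force: [1.0, -4.2, 3.4]
grip_width: 0.499
```

```bash
python3 -c "
from h import *
for n in ('top','side'):
    try: cheese((-.1,0,0),(n,))
    except Exception as e: print(n,e)
im=ctrl.get_image('top');cv2.imwrite('pics/f0.png',cv2.resize(im[135:295,60:310,::-1],None,fx=3.2,fy=3.2,interpolation=cv2.INTER_CUBIC))
go(-.1,0.0,.014,0)"
```

```text
['top'] [0.55] [-0.0993  0.0025] ang -0.024 -0.432
['side'] [0.91] [-0.1057  0.0043] ang -0.059 -0.413
t 9.35 cut [-0.1713  0.0008] z 0.0133 yaw 0.001 tilt [ 0.001 -0.001 -1.   ] F [ 0.2 -0.3  0.7] q7 -0.06 grip 0.497
dp [2.38, 0.03, -0.02] turn 0.01
```

View pics/f0.png

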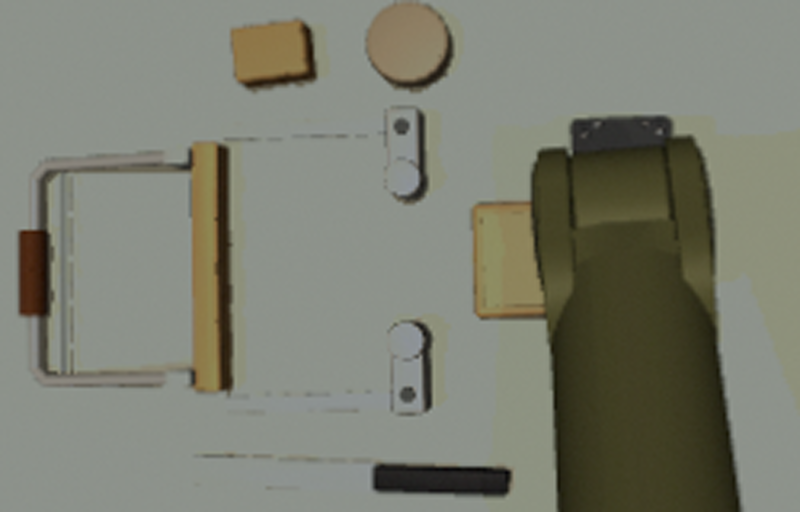

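Leading edge (rows 203–315 in the crop) sits inside the gap (198–322), within about 2 mm of centre. Pushing on, with a small correction.

Call:
move_arm([
  [0.3, 0.04, 0],
  [0.6, 0.07, 0],
  [0.9, 0.1, 0],
  [1.2, 0.1, 0],
  [1.5, 0.1, 0],
], turn=[-0.1, -0.2, -0.2, -0.2, -0.2], jaw=[0, 0, 0, 0, 0])

```text
time: 9.85
position: [0.5084, -0.0144, 0.0136]
tool_rot: [-2.142, -2.297, 0.0]
ft_force: [-1.0, -1.6, -1.4]
grip_width: 0.499
```

Call:
move_arm([
  [0.25, 0, 0],
  [0.5, 0, 0],
  [0.75, 0, 0],
  [1.0, 0, 0],
  [1.25, 0, 0],
], turn=[0, 0, 0, 0, 0], jaw=[0, 0, 0, 0, 0])

```text
time: 10.35
position: [0.506, 0.0224, 0.0138]
tool_rot: [2.144, 2.297, -0.0]
ft_force: [0.1, -0.8, -1.1]
grip_width: 0.501
```

```bash
python3 -c "
from h import *
go(.029,0.0,.014,0)
im=ctrl.get_image('top');cv2.imwrite('pics/g0.png',cv2.resize(im[135:295,60:310,::-1],None,fx=3.2,fy=3.2,interpolation=cv2.INTER_CUBIC))"
```

```text
t 10.35 cut [-0.0892 -0.0021] z 0.0138 yaw 0.018 tilt [-0. -0. -1.] F [ 0.1 -0.8 -1.1] q7 -0.21 grip 0.501
dp [3.94, -0.0, -0.01] turn 0.2
```

View pics/g0.png

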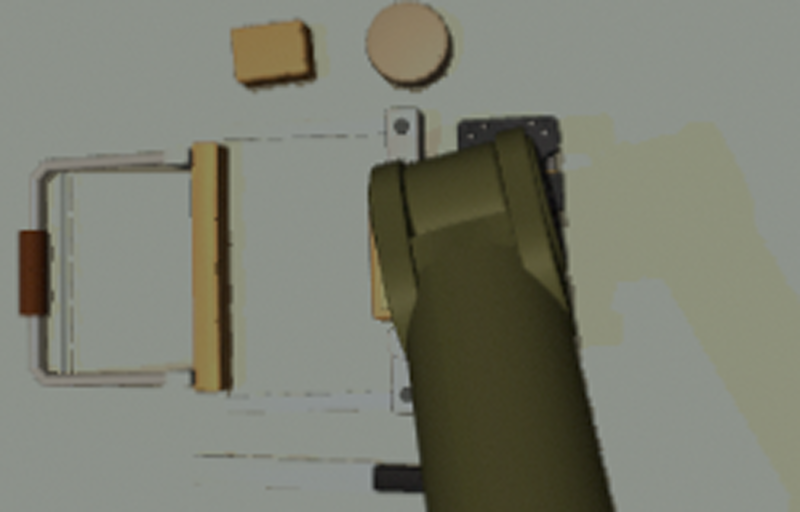

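The leading end (column ~370) is already between the posts. Continue slowly, watching the force.

Call:
move_arm([
  [0.25, 0, 0],
  [0.5, 0, 0],
  [0.75, 0, 0],
  [1.0, 0, 0],
  [1.25, 0, 0],
], turn=[0.1, 0.1, 0.1, 0.1, 0.1], jaw=[0, 0, 0, 0, 0])

```text
time: 10.9
position: [0.5036, 0.0598, 0.0139]
tool_rot: [2.153, 2.287, -0.0]
ft_force: [0.7, -3.9, 0.8]
grip_width: 0.501
```

Call:
move_arm([
  [0.25, 0, 0],
  [0.5, 0, 0],
  [0.75, 0, 0],
  [1.0, 0, 0],
  [1.2, 0, 0],
], turn=[0.1, 0.1, 0.1, 0.1, 0.1], jaw=[0, 0, 0, 0, 0])

```text
time: 11.4
position: [0.5013, 0.0959, 0.0139]
tool_rot: [2.163, 2.278, 0.0]
ft_force: [0.6, -4.9, 2.6]
grip_width: 0.502
```

```bash
python3 -c "
from h import *
go(.029,0.0,.014,0)"
```

```text
t 11.4 cut [-0.0155 -0.0013] z 0.0139 yaw 0.001 tilt [-0.  0. -1.] F [ 0.6 -4.9  2.6] q7 -0.39 grip 0.502
dp [1.48, -0.04, -0.0] turn 0.01
```

Call:
move_arm([
  [0.25, 0, 0],
  [0.5, 0, 0],
  [0.75, 0, 0],
  [1.0, 0, 0],
  [1.2, 0, 0],
], turn=[0, 0, 0, 0, 0], jaw=[0, 0, 0, 0, 0])

```text
time: 11.9
position: [0.4994, 0.1319, 0.0139]
tool_rot: [2.163, 2.278, -0.0]
ft_force: [1.3, -5.0, 3.6]
grip_width: 0.502
```

Call:
move_arm([
  [0.1, 0, 0],
  [0.2, 0, 0],
  [0.3, 0, 0],
], turn=[0, 0, 0], jaw=[0, 0, 0])

```text
time: 12.2
position: [0.4991, 0.1397, 0.0139]
tool_rot: [2.163, 2.277, -0.001]
ft_force: [-0.1, -5.6, 3.7]
grip_width: 0.502
```

```bash
python3 -c "
from h import *
go(.0305,0.0,.014,0)"
```

```text
t 12.2 cut [ 0.0284 -0.0012] z 0.0139 yaw 0.0 tilt [-0.001 -0.    -1.   ] F [-0.1 -5.6  3.7] q7 -0.49 grip 0.502
dp [0.07, -0.04, -0.0] turn 0.0
```

Call:
move_arm([
  [0.1, 0, 0],
  [0.2, 0, 0],
  [0.2, 0, 0],
], turn=[0, 0, 0], jaw=[0, 0, 0])

```text
time: 12.5
position: [0.499, 0.144, 0.0139]
tool_rot: [2.163, 2.276, -0.004]
ft_force: [0.3, -8.0, 6.6]
grip_width: 0.5
```

Call:
move_arm([
  [0.1, 0, 0],
  [0.2, 0, 0],
  [0.2, 0, 0],
], turn=[0, 0, 0], jaw=[0, 0, 0])

```text
time: 12.8
position: [0.4989, 0.144, 0.0139]
tool_rot: [2.162, 2.27, -0.015]
ft_force: [-0.7, -19.0, 11.9]
grip_width: 0.502
```

Force rose to 19 N with no motion, so it's home. Backing off, rising and swinging clear for a look.

Call:
move_arm([
  [-0.5, 0, 0],
  [-1.2, 0, 0],
  [-1.8, 0, 0],
  [-1.8, 0, -1.5],
  [-1.8, 0, -3],
], turn=[0, 0, 0, 0, 0], jaw=[0, 0, 0, 0, 0])

```text
time: 13.3
position: [0.4994, 0.0993, 0.1032]
tool_rot: [-2.16, -2.274, 0.001]
ft_force: [1.6, -0.7, 0.1]
grip_width: 0.503
```

Call:
move_arm([
  [-1.5, 0, -1.5],
  [-3, 0, -2],
  [-4.5, 0, -3],
  [-6, 0, -3],
  [-7.5, 0, -3],
], turn=[0, 0, 0, 0, 0], jaw=[0, 0, 0, 0, 0])

```text
time: 13.8
position: [0.5142, -0.1241, 0.1954]
tool_rot: [2.159, 2.278, 0.005]
ft_force: [1.0, 0.5, 0.4]
grip_width: 0.499
```

Call:
move_arm([
  [-1.5, 0, 0],
  [-1.5, 0, 0],
], turn=[0, 0], jaw=[0, 0])

```text
time: 14.0
position: [0.5144, -0.176, 0.1928]
tool_rot: [2.174, 2.267, -0.001]
ft_force: [-0.1, 0.8, -0.5]
grip_width: 0.5
```

```bash
python3 -c "
from h import *
cheese((.095,0,0))
go(0,0,0.2,0)
for t,z in dict(round_cheese=.0175,small_brick=.018,knife=.007,honey_jar=.04,goat_log=.03,tall_cheese=.025).items():
    d=ctrl.look_for('top',t)
    if d: print(t,ray('top',d[0]['rect'][:2],z)[0].round(3))
im=ctrl.get_image('top');cv2.imwrite('pics/k0.png',cv2.resize(im[135:295,60:310,::-1],None,fx=3.2,fy=3.2,interpolation=cv2.INTER_CUBIC))"
```

```text
['top'] [0.8] [0.0965 0.0001] ang -0.004 -0.947
['side'] [0.69] [0.1026 0.0016] ang -0.022 -0.471
['top', 'side'] [0.8, 0.69] [0.0965 0.0006] ang -0.01 -1.409
t 14.2 cut [-0.2783 -0.0019] z 0.1934 yaw 0.003 tilt [ 0.002  0.    -1.   ] F [ 1.1 -0.5  0.4] q7 0.26 grip 0.499
dp [9.28, -0.03, -0.2] turn 0.04
round_cheese [0.682 0.118 0.018]
small_brick [0.661 0.229 0.018]
knife [0.328 0.158 0.007]
honey_jar [ 0.482 -0.439  0.04 ]
goat_log [ 0.668 -0.365  0.03 ]
tall_cheese [ 0.595 -0.469  0.025]
```

View pics/k0.png

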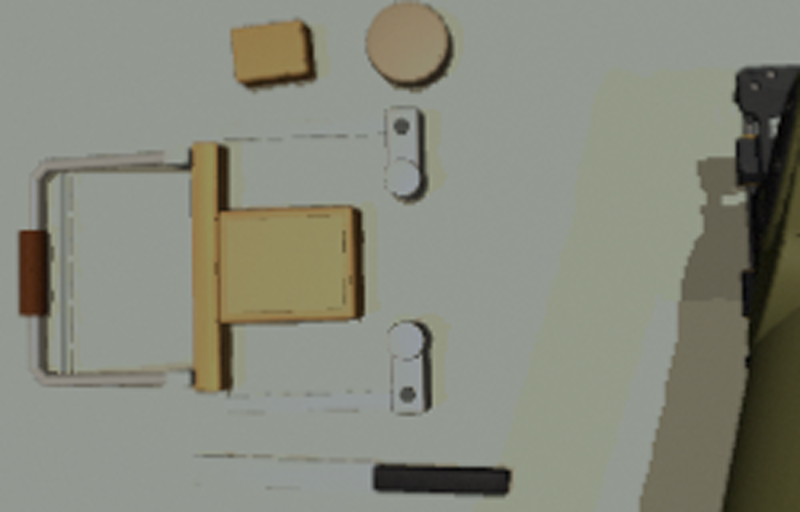

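The cheese (218–358 × 207–322 in the crop) lies flush on the board, square and centred. The bystanders in the crop are at the same pixels as before.

```bash
python3 -c "
from bench import ctrl
print(ctrl.close_job())"
```

```text
the job is handed in; nothing more can be done
None
```

The cheese is through the gap and resting flat against the stop board. I handed the job in at about 14 s. I pushed it sideways onto the gap's centre line with two spread fingertips, then pushed it from behind until it met the board. The push force rose from about 5 N to 19 N and the cheese stopped. I then backed the fingers off and lifted them clear.

**Final position:** The top camera put the cheese centre 53.5 mm before the board's face, where 55 mm is full contact. The 1.5 mm difference is within calibration error. It was 0.1 mm off centre and 0.004 rad from square.

**Disagreement:** The side camera alone gave a position 6 mm further on and 0.022 rad skew. That fit was poor: its outline overlap was only 0.47, so I went by the top view and the picture.

**Bystanders:**
- The round cheese, small brick and knife sat at the same pixels as at the start in the top picture.
- The detector's position for each of the six stayed within about 10 mm of its starting value, the largest change being about 9 mm for the honey jar. I took this as detector noise, because nothing had come near any of them. For the honey jar, goat log and tall cheese this is the only check, as I did not view them in a final picture.

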